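# Put the X-ray test pieces back in their trays

### The arm

A 7-joint arm with a two-finger parallel gripper is mounted at the origin on the work surface. World frame = base frame: x ahead of the robot, y to its left, z up, the work surface at z = 0. Lengths are in mm, angles in degrees, forces in N, time in s.
With the tool pointing down it reaches from about 400 to 850 mm from the base axis. Payload 10.4 kg.
Tool frame: the origin (TCP) lies on the centre line of the jaws, within the pads' length; the fingertips stand 11 mm ahead of it and the grasp point (between the pads) lies 8 mm behind it; z points along the fingers, y is the line along which they close (so a half turn about z gives the same grasp; the last joint's range is limited). The gripper opens to 87 mm and grips with 3 to 60 N. Pads are 19 mm wide; open, the fingers measure 117 mm over their backs; the gripper's body (75 mm by 190 mm) begins 51 mm behind the grasp point.
Start: joints at [-73.373, 19.034, -3.707, 83.658, 1.238, 77.344, -5.071], TCP at [192.314, 594.698, 233.576] pointing down, gripper open.
Joint ranges: [-148.97, 148.97], [-28.65, 121.19], [-84.17, 76.75], [9.2, 138.47], [-72.65, 252.65], [3.7, 117.97], [-149.18, 149.18]. Speed limits (degrees/s): [127.2, 127.2, 159.86, 159.86, 180, 180, 180].

### API

Orientations are given as [roll, pitch, yaw] about the fixed x, y, z axes, in that order (R = Rz(yaw) Ry(pitch) Rx(roll)).
In Python, from bench import status, read_camera, r gives the robot as it stands.
- The arm moves only by the tool apply_moves, never from a script. Its argument "moves" is a list of rows, each a list of 2 entries, a list of its own where there are three numbers: the shift along the tool's x, y, z in cm, then the turn about the tool's z in degrees. In form: [[[tx, ty, tz], yaw], ...]. A call has 1 to 10 rows; each row shifts and turns the commanded pose from where the row before left it, along the tool's axes as they then stand; what a row does not reach is not made up. A row lasts 1/8 s, in which the tool goes at most 62.5 mm and 10.7 degrees, less where a joint would pass 70% of its speed; a pose out of reach is approached as far as the arm can. A call with a gripper value outside its range is refused whole. "grip" is the closure, from 0 (fully open) to 1 (shut), set as the call begins (left out, the last holds). The fingers move at their own pace and stop on an object; "force" is the grip in N (left out, the last holds). Time passes only in rows, so rows that do not move let the fingers close. It gives the time, the measured TCP pose, the force, the opening and the grip force at its end, in the units of the state.
- status.observe(): the state, without advancing time (a new reading comes with each control period).
- read_camera(name): name is "scene" or "top" or "wrist"; returns a dict with "img" (400x640x3 uint8, blue, green, red), "camera_matrix" (3x3 intrinsics, pixels), "rvec" (rotation vector, rad) and "tvec" (3), from world to camera coordinates, as OpenCV has them. Camera axes: x right, y down, z forward; pixel columns grow to the right and rows downward; lengths in mm; the calibration is good to about 2 mm. A picture is of the moment at which its call begins. There is no depth.
- r.sign_off(): hands the job in; it is judged then, once.
The state is a dict: "time": time; "q": joint angles; "qd": joint speeds; "effort": joint torques, N m; "ee_pos": TCP position; "orientation": TCP orientation; "contact_force": force on the tool from outside, world axes, zero at the start; "wrist_torque": the same for the moment, N m; "opening": finger opening in mm; "finger_force": force on a finger pad.
Only numpy, scipy, OpenCV 4.12 (cv2) and the standard library are available. Lean on these libraries where they do the work, as an engineer would, in place of code of your own. Each camera call takes 0.05 s, during which the arm holds its last target. There are 200 camera calls.

### The job

The morning X-ray check is over and its four test pieces lie about the control desk. Put each one - the round drum, the square block, the step wedge and the slim bar - into the shallow tray whose recess has its outline, upright and flat on the tray's floor inside the rim. Set them down rather than dropping them, and do not knock over the water bottle.

Things in the scene. Friction and masses are not known exactly. Their poses are not given: they have to be found in the camera images.
- drum: Beam-alignment test drum: white plastic upright cylinder, 58 mm across, 50 mm tall, thin dark cross on its flat top, steel band round the middle, about 160 g. Loose, stands upright on the desk. Origin: centre of its underside, z up.
- block: Contrast test block: white plastic, square, 52 x 52 mm, 45 mm tall, nine dark dots on its flat top, about 150 g. Loose, stands upright on the desk. Origin: centre of its underside, z up. x and y square to its sides.
- wedge: Aluminium step wedge: outline 80 mm (its x) by 44 mm (its y); a staircase of five 16 mm treads rising along +x, 26, 32, 38, 44 and 50 mm above its underside (38 mm at the middle), a thin dark line across each, about 330 g. Loose, stands upright on the desk. Origin: centre of its underside, z up.
- bar: Slim aluminium resolution bar: 110 mm long (its x), 18 mm wide (its y), 40 mm tall, with a row of thin dark marks on top, about 210 g. Loose, stands upright on the desk. Origin: centre of its underside, z up.
- tray_drum: Shallow tray with a round recess 72 mm across (80 mm outside), for the drum. Fixed to the desk; grey rim 4 mm thick whose top is 9 mm above the desk, black floor 3 mm above the desk. Origin: centre of its underside, on the desk, z up.
- tray_block: Shallow tray with a square recess 66 x 66 mm (74 mm outside), for the block. Fixed to the desk; grey rim 4 mm thick whose top is 9 mm above the desk, black floor 3 mm above the desk. Origin: centre of its underside, on the desk, z up. x and y square to its sides.
- tray_wedge: Shallow tray with a broad oblong recess 94 mm (its x) by 58 mm (its y) (102 x 66 mm outside), for the wedge, either way round. Fixed to the desk; grey rim 4 mm thick whose top is 9 mm above the desk, black floor 3 mm above the desk. Origin: centre of its underside, on the desk, z up.
- tray_bar: Shallow tray with a long narrow recess 124 mm (its x) by 32 mm (its y) (132 x 40 mm outside), for the bar, either way round. Fixed to the desk; grey rim 4 mm thick whose top is 9 mm above the desk, black floor 3 mm above the desk. Origin: centre of its underside, on the desk, z up.
- bottle: Bystander: clear water bottle with a black cap and blue label, 64 mm across, 200 mm tall, standing at the robot's right, away from the test pieces; it must stay standing. Origin: centre of its underside, z up.
Mind the look-alikes: they are no part of the job. Leave any red look-alike of the block alone. Leave any pink look-alike of the drum alone.

How it is judged (in metres and radians):
At the end, for the whole second after the job is handed in: Each piece stands in its own tray: centre within 12 mm of the tray's, underside on its floor (under 5.5 mm above the desk), upright within 0.06 rad, wedge and bar along their recesses within 0.3 rad either way round; all at rest, and the bottle standing (within 0.3 rad) (horizontal distance between drum and tray_drum below 0.012 m and height (world z) of drum between 0.001 and 0.0055 m and angle between each of drum, block, wedge, bar's own z axis and vertical below 0.06 rad and linear speed of each of drum, block, wedge, bar below 0.02 m/s and angular speed of each of drum, block, wedge, bar below 0.2 rad/s and horizontal distance between block and tray_block below 0.012 m and height (world z) of block between 0.001 and 0.0055 m and horizontal distance between wedge and tray_wedge below 0.012 m and height (world z) of wedge between 0.001 and 0.0055 m and horizontal distance between bar and tray_bar below 0.012 m and height (world z) of bar between 0.001 and 0.0055 m and angle between the x axis of wedge and the x axis of tray_wedge, either way round below 0.3 rad and angle between the x axis of bar and the x axis of tray_bar, either way round below 0.3 rad and angle between bottle's own z axis and vertical below 0.3 rad); the robot touches nothing.
It fails at once if a test piece is dropped (it falls freely by more than about 30 mm) or is batted about ((linear speed of drum above 0.8 m/s and contact force between the fingers and drum below 0.05 N) or (linear speed of block above 0.8 m/s and contact force between the fingers and block below 0.05 N) or (linear speed of wedge above 0.8 m/s and contact force between the fingers and wedge below 0.05 N) or (linear speed of bar above 0.8 m/s and contact force between the fingers and bar below 0.05 N)).
It fails at once if the water bottle is knocked over (angle between bottle's own z axis and vertical above 0.6 rad).
It also fails if it takes over 106 s, if anything falls off the work surface, if the arm or the gripper's body presses on something with over 40 N, if the wrist force passes 120 N, or if a joint passes its speed limit or range.

## Working session

There is one attempt and no reset: what is moved stays moved. The work goes in short steps, Python scripts to look and compute and a tool call to move; the robot and the scene stay as the last step left them, time stands still between calls to the robot, and variables do not carry over. Pictures are saved under pics/ and viewed, at most 14 in all, crops included, and the job is handed in when it is done.

Besides the shell and the picture viewer there is one more tool, called after ">>>" as name(argument=value, ...) on one line, values as JSON. apply_moves: Moves the arm, as the interface text tells. Its arguments: {"type":"object","properties":{"moves":{"type":"array"},"grip":{"type":"number"},"force":{"type":"number"}},"required":["moves"]}

```bash
ls; mkdir -p pics; cat > h.py <<'E'
import numpy as np, cv2
from bench import status, read_camera, r
def cam(n):
    c=read_camera(n); c['R']=cv2.Rodrigues(np.array(c['rvec'],float))[0]; c['t']=np.array(c['tvec'],float).reshape(3); c['K']=np.array(c['camera_matrix'],float); return c
def ray(c,u,v):
    d=c['R'].T@np.linalg.solve(c['K'],[u,v,1.]); return -c['R'].T@c['t'], d/np.linalg.norm(d)
def onz(c,u,v,z):
    o,d=ray(c,u,v); return o+d*(z-o[2])/d[2]
def tri(c1,p1,c2,p2):
    (o1,d1),(o2,d2)=ray(c1,*p1),ray(c2,*p2)
    s=np.linalg.lstsq(np.c_[d1,-d2],o2-o1,rcond=None)[0]
    a,b=o1+s[0]*d1,o2+s[1]*d2; return (a+b)/2,np.linalg.norm(a-b)
def proj(c,p): return cv2.projectPoints(np.array(p,float).reshape(-1,1,3),c['R'],c['t'],c['K'],None)[0].reshape(-1,2)
E
python3 - <<'E'
from h import *
import pickle
D={n:cam(n) for n in('scene','top','wrist')}
pickle.dump(D,open('d0.pkl','wb'))
for n,c in D.items(): cv2.imwrite(f'pics/{n}0.png',c['img']); print(n,ray(c,320,200))
print(status.observe())
E
```

```text
pics
scene (array([1206.21499497,  537.82282269,  818.15898503]), array([-0.57712175, -0.50326868, -0.64315715]))
top (array([ 306.23231065, -114.38297864, 1218.79752401]), array([ 0.16325099,  0.00942235, -0.98653957]))
wrist (array([116.54707004, 619.05857575, 384.28708013]), array([ 0.26354256, -0.09666618, -0.95979215]))
{'time': 0.15, 'q': array([-73.37456339,  19.0651588 ,  -3.7088079 ,  83.693735  ,
         1.23870908,  77.34260431,  -5.07222068]), 'qd': array([ 0.08305096, -0.09460116, -0.09984941, -0.17328858, -0.08751499,
       -0.02631246,  0.1228598 ]), 'effort': array([ 1.90244558e-03, -6.23634553e+01,  2.54069472e-02, -3.90145504e+01,
       -6.13074889e-02,  3.73058359e-02,  6.77650678e-05]), 'ee_pos': array([192.21337071, 594.42552522, 232.93054769]), 'orientation': array([-1.79938473e+02,  3.05920129e-03,  1.62081005e+02]), 'contact_force': array([ 0.42047363, -0.12305428, -0.41046892]), 'wrist_torque': array([-0.04033219, -0.03267842,  0.01084352]), 'finger_force': 0.0, 'opening': 86.78250092288397}
```

View pics/top0.png

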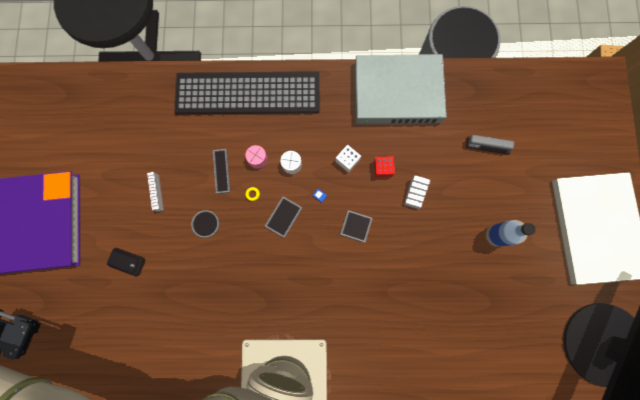

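View pics/scene0.png

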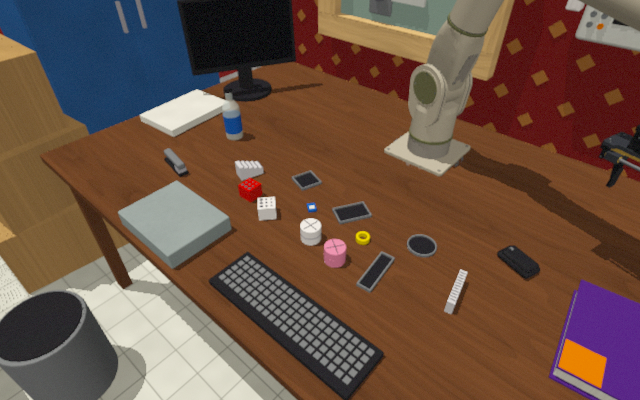

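The top view shows the drum at (290,161), block (348,158), wedge (418,192) and bar (154,191). The trays are round (205,223), square (357,226), broad (284,216) and narrow (221,171). The pink and red look-alikes are at (256,156) and (385,165), and the bottle is at (510,233). In the scene view the drum is at (311,232), block (267,208), wedge (249,170), bar (456,291), and the trays are at (422,245), (307,180), (352,212) and (376,271).

```bash
cat > m0.py <<'E'
from h import *
import pickle
D=pickle.load(open('d0.pkl','rb'))
seeds={'top':dict(drum=(290,161),block=(348,158),wedge=(418,192),bar=(154,191),tdrum=(205,223),tblock=(357,226),twedge=(284,216),tbar=(221,171)),
'scene':dict(drum=(311,232),block=(267,208),wedge=(249,170),bar=(456,291),tdrum=(422,245),tblock=(307,180),twedge=(352,212),tbar=(376,271))}
top=dict(drum=50,block=45,wedge=38,bar=40)
F={}
for n,c in D.items():
    if n=='wrist': continue
    hsv=cv2.cvtColor(c['img'],cv2.COLOR_BGR2HSV)
    m0=((hsv[...,1]<90)&(hsv[...,2]>(95 if n=='top' else 110))).astype(np.uint8)*255   # white
    tr=(hsv[...,1]<90).astype(np.uint8)*255   # grey/black unsaturated
    for k,(u,v) in seeds[n].items():
        m=m0 if k in top else tr
        lab=cv2.connectedComponentsWithStats(cv2.morphologyEx(m,cv2.MORPH_CLOSE,np.ones((3,3))))
        w=lab[1][v-4:v+5,u-4:u+5]; w=w[w>0]
        if not len(w): print(n,k,'none'); continue
        i=np.bincount(w).argmax()
        cn=cv2.findContours((lab[1]==i).astype(np.uint8),cv2.RETR_EXTERNAL,cv2.CHAIN_APPROX_NONE)[0][0].reshape(-1,2)
        z=top.get(k,9)
        W=np.array([onz(c,*p,z)[:2] for p in cn],np.float32)
        rc=cv2.minAreaRect(W); F[n,k]=lab[3][i]
        print(n,k,'area',lab[2][i][4],'cen',np.round(lab[3][i],1),'rect',np.round(rc[0],0),np.round(rc[1],0),round(rc[2],1))
for k in seeds['top']:
    if ('top',k) in F and ('scene',k) in F:
        p,e=tri(D['top'],F['top',k],D['scene'],F['scene',k]); print(k,np.round(p,1),round(e,1))
E
python3 m0.py
```

```text
scene drum area 532 cen [310.3 231.1] rect [632.   3.] [104.  58.] 41.4
scene block area 444 cen [266.4 207.9] rect [ 641. -162.] [104.  54.] 48.4
scene wedge area 454 cen [247.9 168.7] rect [ 537. -364.] [114.  90.] 70.2
scene bar area 425 cen [455.3 291.1] rect [545. 385.] [143.  20.] 11.1
scene tdrum area 558 cen [421.4 245.1] rect [440. 238.] [86. 78.] 31.9
scene tblock area 378 cen [306.2 180. ] rect [ 432. -198.] [85. 81.] 71.9
scene twedge area 602 cen [351.5 212.1] rect [459.  12.] [ 76. 107.] 59.5
scene tbar area 725 cen [375.  271.4] rect [597. 197.] [139.  44.] 6.4
top drum area 420 cen [290.7 161.6] rect [612. -19.] [68. 60.] 0.2
top block area 436 cen [347.5 157.8] rect [ 623. -183.] [59. 64.] 49.1
top wedge area 568 cen [416.8 191.5] rect [ 525. -379.] [52. 93.] 70.8
top bar area 460 cen [154.7 191.3] rect [530. 371.] [119.  34.] 11.0
top tdrum area 620 cen [204.8 223.6] rect [439. 232.] [79. 79.] 89.7
top tblock area 703 cen [356. 226.] rect [ 430. -206.] [76. 76.] 72.1
top twedge area 844 cen [283.  216.7] rect [458.   5.] [ 69. 104.] 59.4
top tbar area 644 cen [220.8 170.9] rect [596. 191.] [135.  43.] 6.2
drum [616.3 -15.6  26.6] 5.2
block [ 627.2 -182.1   23.4] 5.2
wedge [ 526.6 -381.6   18.6] 5.0
bar [532.4 380.6  19.2] 3.4
tdrum [438.3 235.    3.7] 4.7
tblock [ 428.7 -204.7    3.2] 5.7
twedge [457.2   7.2   3.9] 4.6
tbar [596.4 193.4   1.7] 2.4
```

View pics/wrist0.png

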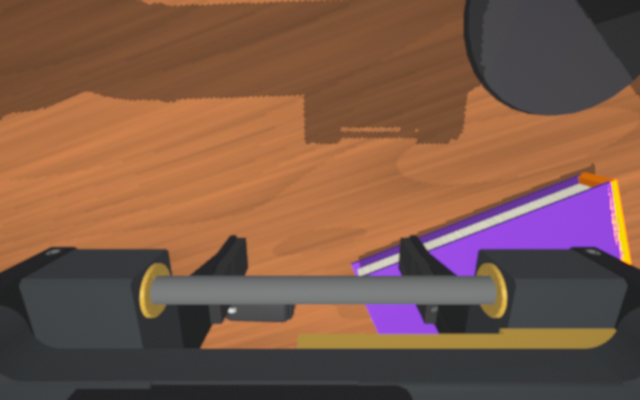

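The wrist view shows the desk ahead of the open fingers, whose tips are at about (240,240) and (405,240). A point under the TCP therefore lands near the image centre. The fixed views agree to about 5 mm and the sizes match, so I'll refine from above each piece.

```bash
cat >> h.py <<'E'
def go(x,y,z,yaw):
    s=status.observe(); p=np.array(s['ee_pos']); y0=s['orientation'][2]
    R=cv2.Rodrigues(np.array([0,0,np.radians(yaw)]))[0]@np.diag([1.,-1,-1])
    print('turn first (tool deg)',round(-((yaw-y0+180)%360-180),1),'then shift cm',np.round(R.T@(np.array([x,y,z])-p)/10,2),'t',s['time'])
E
python3 -c "
from h import *
go(531,376,150,191)"
```

```text
turn first (tool deg) -28.9 then shift cm [-29.09 -27.91   8.29] t 0.15
```

>>> apply_moves(moves=[[[0,0,0],-9.6],[[0,0,0],-9.6],[[0,0,0],-9.7],[[-4.1,-4,1],0],[[-4.1,-4,1],0],[[-4.1,-4,1],0],[[-4.1,-4,1],0],[[-4.1,-4,1],0],[[-4.1,-4,1],0],[[-4.5,-3.9,2.3],0]], grip=0, force=25)

```text
time: 1.4
ee_pos: [531.8, 376.1, 151.5]
orientation: [179.9, 0.1, -169.0]
contact_force: [0.5, 0.7, -0.1]
opening: 87.1
finger_force: 0.0
```

```bash
python3 - <<'E'
from h import *
c=cam('wrist'); s=status.observe(); print(s['ee_pos'],s['orientation'],s['time'])
print(proj(c,[[*s['ee_pos'][:2],40],s['ee_pos']]))
cv2.imwrite('pics/w1.png',c['img'])
E
```

```text
[537.90447577 367.60513511 147.19455073] [-1.79654683e+02  2.40998360e-02 -1.69511059e+02] 1.45
[[311.7097091  207.45134811]
 [305.27717629 266.04536995]]
```

View pics/w1.png

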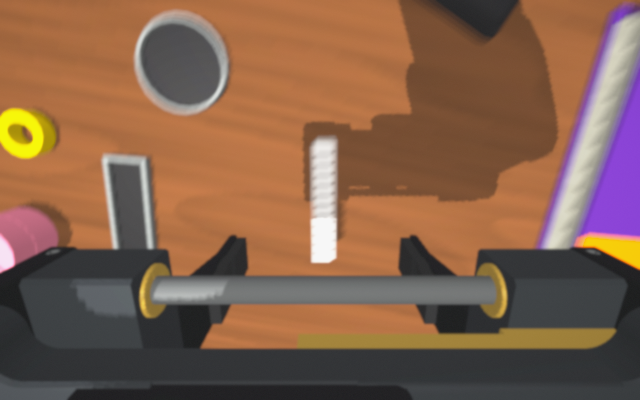

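The bar lies vertically at columns 310–338, rows 137–262, already square to the jaws. The bar tray (127,200) and drum tray (181,62) are also in view. The arm was still settling, so I'll wait a moment and then measure.

>>> apply_moves(moves=[[[0,0,0],0],[[0,0,0],0],[[0,0,0],0]])

```text
time: 1.82
ee_pos: [529.1, 378.3, 151.6]
orientation: [179.9, 0.0, -168.9]
contact_force: [0.2, 0.4, -0.6]
opening: 86.6
finger_force: 0.0
```

```bash
cat >> h.py <<'E'
def wm(x,y,z,white=True,n='wrist',save=None,vmin=125,smax=90):
    """component nearest the projection of (x,y,z); its rectangle on plane z"""
    c=cam(n); s=status.observe(); hsv=cv2.cvtColor(c['img'],cv2.COLOR_BGR2HSV)
    m=(hsv[...,1]<smax)&((hsv[...,2]>vmin) if white else (hsv[...,2]<vmin))
    if n=='wrist': m[228:]=m[228:]&False if not white else m[228:]; 
    m=cv2.morphologyEx(m.astype(np.uint8),cv2.MORPH_CLOSE,np.ones((5,5)))
    u=proj(c,[x,y,z])[0]; k,l,st,ce=cv2.connectedComponentsWithStats(m)
    ok=[i for i in range(1,k) if st[i,4]>250]
    def dist(i):
        yy,xx=np.nonzero(l==i); return np.hypot(xx-u[0],yy-u[1]).min()
    i=min(ok,key=dist); cn=max(cv2.findContours((l==i).astype(np.uint8),cv2.RETR_EXTERNAL,cv2.CHAIN_APPROX_NONE)[0],key=len).reshape(-1,2)
    W=np.array([onz(c,*p,z)[:2] for p in cn],np.float32); rc=cv2.minAreaRect(W)
    print('tcp',np.round(s['ee_pos'],1),'yaw',round(s['orientation'][2],1),'t',s['time'],'tcp px',np.round(proj(c,s['ee_pos'])[0]))
    print(n,'seed',np.round(u),'box',st[i],'rect@%g'%z,np.round(rc[0],1),np.round(rc[1],1),round(rc[2],1),'enclosing circle',np.round(cv2.minEnclosingCircle(W)[0],1))
    if save:
        im=c['img'].copy(); cv2.drawContours(im,[cn],-1,(0,255,0),1); cv2.imwrite('pics/'+save,im)
    return c,cn,rc
E
python3 - <<'E'
from h import *
import pickle
c,cn,rc=wm(532,377,40); b=cv2.boxPoints(rc); print(b)
pickle.dump((c,cn),open('bar1.pkl','wb'))
E
```

```text
tcp [529.2 378.1 151.6] yaw -168.9 t 1.875 tcp px [322. 263.]
wrist seed [320. 206.] box [ 312  137   24  125 2846] rect@40 [528.7 379.4] [114.2  20.3] 11.2 enclosing circle [528.8 379.3]
[[470.69272 378.17282]
 [474.64926 358.2781 ]
 [586.64246 380.55032]
 [582.6859  400.44504]]
```

>>> apply_moves(moves=[[[0,0.1,2],0],[[0,0,2],0],[[0,0,1.5],0],[[0,0,0.5],0],[[0,0,0],0],[[0,0,0],0]])

```text
time: 2.62
ee_pos: [530.3, 378.1, 91.8]
orientation: [180.0, 0.1, -169.0]
contact_force: [-0.0, -0.1, 0.1]
opening: 86.9
finger_force: 0.0
```

```bash
python3 - <<'E'
from h import *
import pickle
c,cn,rc=wm(532,377,40,save='w2.png')
c1,n1=pickle.load(open('bar1.pkl','rb'))
# far top corners: topmost row edge of contour in both
f=lambda n:[n[n[:,1]<=n[:,1].min()+3].min(0)+[0,0], [n[n[:,1]<=n[:,1].min()+3][:,0].max(),n[:,1].min()]]
for a,b in zip(f(n1),f(cn)): print(tri(c1,a,c,b))
E
```

```text
tcp [530.3 378.1  91.8] yaw -169.0 t 2.675 tcp px [322. 263.]
wrist seed [320. 230.] box [ 310  142   30  135 3819] rect@40 [519.7 377.5] [97.2 19.7] 11.0 enclosing circle [519.8 377.7]
(array([479.24045901, 359.24286566, -14.5106593 ]), np.float64(0.6563974523309624))
(array([474.46274362, 379.06990686,  -4.713907  ]), np.float64(0.08390986462454626))
```

>>> apply_moves(moves=[[[0,0.1,2],0],[[0,0,2],0],[[0,0,1.5],0],[[0,0,1],0],[[0,0,0.5],0],[[0,0,0],0],[[0,0,0],0]])

```text
time: 3.55
ee_pos: [530.0, 379.1, 21.7]
orientation: [180.0, 0.1, -169.0]
contact_force: [0.0, 0.0, 0.1]
opening: 87.2
finger_force: 0.0
```

>>> apply_moves(moves=[[[0,0,0],0],[[0,0,0],0],[[0,0,0],0],[[0,0,0],0],[[0,0,0],0],[[0,0,0],0]], grip=1, force=25)

```text
time: 4.3
ee_pos: [529.6, 378.8, 21.0]
orientation: [180.0, -0.0, -169.0]
contact_force: [-0.5, 0.7, -0.7]
opening: 35.0
finger_force: 0.0
```

>>> apply_moves(moves=[[[0,0,0],0],[[0,0,0],0],[[0,0,0],0],[[0,0,0],0]])

```text
time: 4.8
ee_pos: [529.7, 378.9, 21.0]
orientation: [180.0, 0.0, -169.0]
contact_force: [-0.5, 0.1, -0.3]
opening: 17.4
finger_force: 25.0
```

```bash
python3 -c "
from h import *
go(596,192,120,186)
D=__import__('pickle').load(open('d0.pkl','rb'));c=D['top']
print(onz(c,400,125,0),onz(c,400,125,60),onz(c,497,240,0),onz(c,385,165,45),onz(c,256,156,50))"
```

```text
turn first (tool deg) 5.0 then shift cm [ -4.64 -19.28  -9.9 ] t 4.8
[ 736.75642564 -345.87659572    0.        ] [ 715.56221874 -334.48043126   60.        ] [ 388.34141784 -612.06314001    0.        ] [ 601.19905985 -290.02443039   45.        ] [628.94467085  80.39482374  50.        ]
```

>>> apply_moves(moves=[[[0,0,-1],0],[[0,0,-2],0],[[0,0,-3],2.5],[[0,0,-3],2.5],[[-1.1,-2.4,-2],0],[[-1.1,-3,-1],0],[[-1.1,-3,0],0],[[-1.1,-3,0],0],[[0,0,0],0],[[0,0,0],0]])

```text
time: 6.05
ee_pos: [585.2, 270.7, 142.1]
orientation: [179.9, 0.0, -174.0]
contact_force: [-0.6, -0.5, -2.2]
opening: 17.5
finger_force: 25.0
```

>>> apply_moves(moves=[[[0,0,0],0]])

```text
time: 6.18
ee_pos: [584.7, 271.4, 141.5]
orientation: [179.9, 0.0, -173.9]
contact_force: [0.7, 0.3, -1.2]
opening: 17.8
finger_force: 25.0
```

```bash
python3 - <<'E'
from h import *
c,cn,rc=wm(596,193,3,white=False,save='w3.png',vmin=110,smax=110)
E
```

```text
tcp [584.8 271.2 141.3] yaw -173.9 t 6.225 tcp px [322. 263.]
wrist seed [241. 198.] box [ 218  134   39   94 2943] rect@3 [581.1 189.3] [91.2 29.9] 6.5 enclosing circle [581.1 189.6]
```

View pics/w3.png

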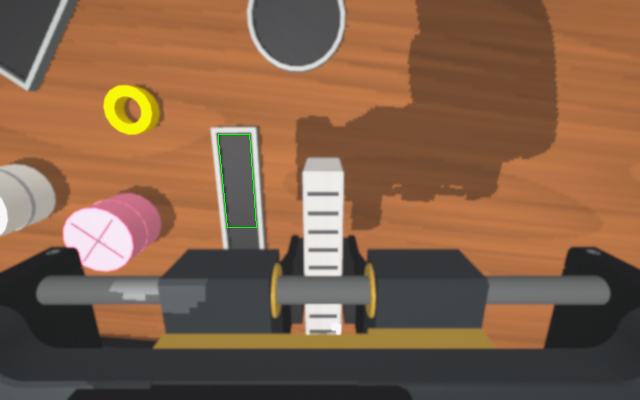

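The bar is held at columns 302–343. The bar tray's floor is outlined at columns 218–257 starting at row 134, and it fits 30 mm wide at 6.5°.

```bash
python3 -c "
from h import *
go(596.2,191.8,60,186.4)"
```

```text
turn first (tool deg) -0.3 then shift cm [-0.25 -8.02  8.13] t 6.225
```

>>> apply_moves(moves=[[[0,-2,1],0],[[0,-2,1],0],[[0,-2,1],0],[[-0.25,-2,1],0],[[0,0,2],0],[[0,0,2],0],[[0,0,1.5],0],[[0,0,0],0],[[0,0,0],0]])

```text
time: 7.35
ee_pos: [596.4, 191.2, 46.5]
orientation: [180.0, 0.0, -174.0]
contact_force: [-0.2, -0.1, -2.6]
opening: 17.8
finger_force: 25.0
```

```bash
python3 -c "
from h import *
go(596.2,191.8,24.5,186.4)
wm(596,193,9,n='top',save='t1.png'); c=cam('wrist'); cv2.imwrite('pics/w4.png',c['img'])"
```

```text
turn first (tool deg) -0.4 then shift cm [0.02 0.06 2.2 ] t 7.35
tcp [596.6 191.1  46.8] yaw -174.0 t 7.4 tcp px [217. 167.]
top seed [220. 171.] box [  106    78   221   322 29808] rect@9 [425.7 185.7] [607.5 926. ] 90.0 enclosing circle [414.6 169.9]
```

View pics/w4.png

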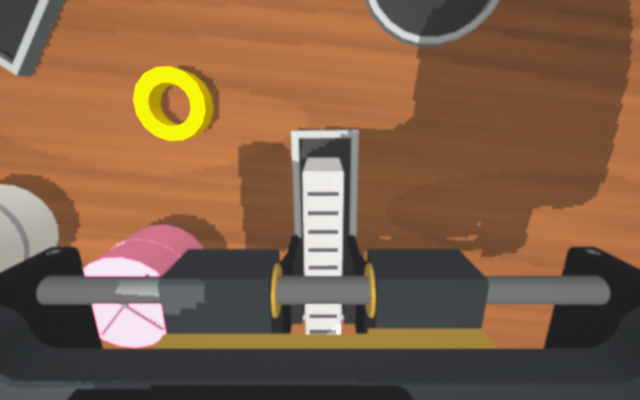

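The bar sits centred over its tray: rim at columns 291–357, bar at 303–344. I'll lower it now.

>>> apply_moves(moves=[[[0,0,0.8],0],[[0,0,0.6],0],[[0,0,0.4],0],[[0,0,0.2],0],[[0,0,0.2],0],[[0,0,0],0],[[0,0,0],0]])

```text
time: 8.32
ee_pos: [596.1, 190.7, 24.1]
orientation: [180.0, 0.0, -174.0]
contact_force: [-0.1, -0.5, -2.3]
opening: 17.5
finger_force: 25.0
```

>>> apply_moves(moves=[[[0,0,0.1],0],[[0,0,0.05],0],[[0,0,0],0]])

```text
time: 8.7
ee_pos: [596.2, 190.7, 24.0]
orientation: [180.0, 0.0, -174.0]
contact_force: [-6.2, -1.6, 12.0]
opening: 17.6
finger_force: 25.0
```

>>> apply_moves(moves=[[[0,0,0],0],[[0,0,0],0],[[0,0,0],0],[[0,0,0],0],[[0,0,0],0]], grip=0.3)

```text
time: 9.32
ee_pos: [596.1, 190.8, 22.5]
orientation: [180.0, -0.0, -174.0]
contact_force: [-0.3, -0.4, 0.3]
opening: 57.6
finger_force: 0.0
```

>>> apply_moves(moves=[[[0,0,-2],0],[[0,0,-3],0],[[0,0,-4],0],[[0,0,-4],10],[[0,0,0],10],[[0,0,0],10],[[0,0,0],10],[[0,0,0],10],[[0,0,0],10],[[0,0,0],0]], grip=0)

```text
time: 10.58
ee_pos: [596.3, 190.9, 153.9]
orientation: [179.9, 0.0, 126.0]
contact_force: [0.4, -0.2, 0.1]
opening: 87.4
finger_force: 0.0
```

```bash
python3 -c "
from h import *
go(614,-18,152,126)"
```

```text
turn first (tool deg) 0.0 then shift cm [-17.94 -10.85   0.19] t 10.575
```

>>> apply_moves(moves=[[[-4,-2.4,0],0],[[-4,-2.4,0],0],[[-4,-2.4,0],0],[[-4,-2.4,0],0],[[-2,-1.25,0],0],[[0,0,0],0],[[0,0,0],0],[[0,0,0],0],[[0,0,0],0]])

```text
time: 11.7
ee_pos: [614.1, -17.6, 152.5]
orientation: [180.0, -0.0, 126.1]
contact_force: [-0.1, 0.5, 0.4]
opening: 86.8
finger_force: 0.0
```

```bash
python3 - <<'E'
from h import *
c,cn,rc=wm(614,-18,50,save='w5.png')
cv2.imwrite('pics/x.png',cam('top')['img'])
E
```

```text
tcp [614.1 -17.8 152.5] yaw 126.1 t 11.75 tcp px [324. 263.]
wrist seed [323. 206.] box [ 290  162   70   76 4109] rect@50 [611.3 -14.9] [59.2 66.3] 59.5 enclosing circle [612.  -13.5]
```

View pics/w5.png

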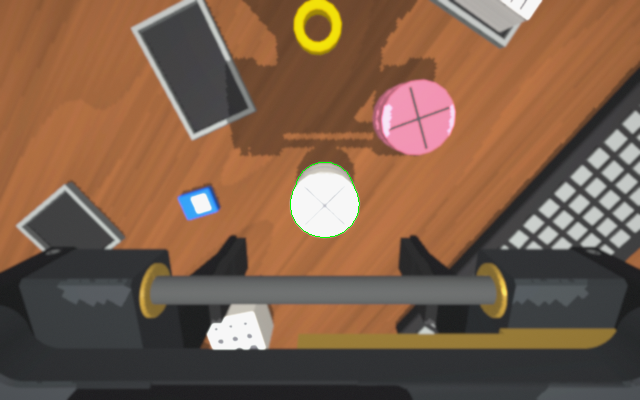

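The drum's cross is at (325,205), right under the TCP's projection at (323,206). The pink look-alike at (415,117) is clear of the fingers. Its width on the z = 50 plane comes out at 59 mm, which confirms the height.

>>> apply_moves(moves=[[[0,0.1,3],0],[[0,0,3],0],[[0,0,3],0],[[0,0,2],0],[[0,0,1.5],0],[[0,0,0.5],0],[[0,0,0],0],[[0,0,0],0]])

```text
time: 12.8
ee_pos: [615.5, -18.1, 23.4]
orientation: [179.9, 0.0, 126.0]
contact_force: [0.1, -0.3, 0.4]
opening: 86.8
finger_force: 0.0
```

>>> apply_moves(moves=[[[0,0,0],0],[[0,0,0],0],[[0,0,0],0],[[0,0,0],0],[[0,0,0],0]], grip=1)

```text
time: 13.42
ee_pos: [615.0, -18.0, 22.6]
orientation: [180.0, -0.0, 126.0]
contact_force: [-0.4, -0.7, 0.4]
opening: 57.6
finger_force: 25.0
```

```bash
python3 -c "
from h import *
s=status.observe(); print(s['ee_pos'],s['opening'],s['finger_force'])
go(439,300,152,126)"
```

```text
[614.9534278  -18.03947856  22.59754486] 57.621071426423484 24.999982877634466
turn first (tool deg) -0.0 then shift cm [ 36.07   4.46 -12.94] t 13.425
```

>>> apply_moves(moves=[[[0,0,-1],0],[[0,0,-2],0],[[0,0,-4],0],[[1,0.2,-4],0],[[4,0.2,-2],0],[[4.5,0.15,0],0],[[4.5,0,0],0],[[4.5,0,0],0],[[3.5,0,0],0],[[1.7,0,0],0]])

```text
time: 14.68
ee_pos: [479.4, 178.4, 153.8]
orientation: [179.9, -0.0, 126.1]
contact_force: [-0.3, -0.4, -0.7]
opening: 57.4
finger_force: 25.0
```

>>> apply_moves(moves=[[[0,0,0],0],[[0,0,0],0],[[0,0,0],0]])

```text
time: 15.05
ee_pos: [480.8, 175.6, 152.5]
orientation: [-180.0, 0.0, 125.9]
contact_force: [-0.5, -0.6, -0.5]
opening: 57.8
finger_force: 25.0
```

```bash
python3 - <<'E'
from h import *
c,cn,rc=wm(439,234,3,white=False,save='w6.png',vmin=110,smax=110)
E
```

```text
tcp [480.7 175.8 152.5] yaw 125.9 t 15.1 tcp px [324. 262.]
wrist seed [324. 117.] box [ 284   75   78   81 4986] rect@3 [437.5 234. ] [72.3 72. ] 35.8 enclosing circle [437.4 234.2]
```

View pics/w6.png

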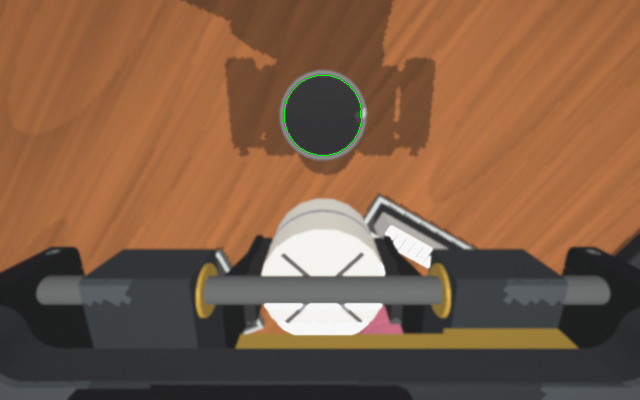

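The drum tray's floor is outlined at centre (323,115), 72 mm across. The held drum is at (323,283), and the bar is lying in its tray.

```bash
python3 -c "
from h import *
go(437.6,234,26,126)"
```

```text
turn first (tool deg) -0.1 then shift cm [ 7.24 -0.06 12.65] t 15.1
```

>>> apply_moves(moves=[[[3,0,1],0],[[3,-0.05,2.5],0],[[1.2,0,3],0],[[0,0,3],0],[[0,0,1.5],0],[[0,0,0.8],0],[[0,0,0.4],0],[[0,0,0],0],[[0,0,0],0]])

```text
time: 16.23
ee_pos: [437.8, 235.1, 31.1]
orientation: [179.9, -0.0, 126.0]
contact_force: [-0.9, -0.4, -2.1]
opening: 57.5
finger_force: 25.0
```

```bash
python3 -c "
from h import *
go(437.6,234,25.5,126)"
```

```text
turn first (tool deg) -0.0 then shift cm [-0.08 -0.08  0.56] t 16.225
```

>>> apply_moves(moves=[[[-0.05,-0.05,0.2],0],[[0,0,0.15],0],[[0,0,0.15],0],[[0,0,0.1],0],[[0,0,0],0],[[0,0,0],0]])

```text
time: 16.98
ee_pos: [437.3, 234.2, 25.4]
orientation: [-180.0, -0.0, 126.0]
contact_force: [-6.0, -2.6, 14.2]
opening: 57.4
finger_force: 25.0
```

Touching down. I'll open the gripper fully and lift.

>>> apply_moves(moves=[[[0,0,0],0],[[0,0,0],0],[[0,0,0],0],[[0,0,0],0]], grip=0)

```text
time: 17.48
ee_pos: [437.3, 234.2, 24.5]
orientation: [180.0, -0.0, 126.0]
contact_force: [-0.2, -0.3, -0.9]
opening: 84.9
finger_force: 0.0
```

>>> apply_moves(moves=[[[0,0,-2],0],[[0,0,-3],0],[[0,0,-4],0],[[0,0,-4],10],[[0,0,0],10],[[0,0,0],10],[[0,0,0],10],[[0,0,0],10],[[0,0,0],10],[[0,0,0],10]])

```text
time: 18.73
ee_pos: [437.2, 234.2, 154.5]
orientation: [-180.0, 0.0, 55.6]
contact_force: [0.3, 0.5, -0.6]
opening: 87.2
finger_force: 0.0
```

```bash
python3 -c "
from h import *
go(627,-182,152,49)"
```

```text
turn first (tool deg) 6.6 then shift cm [-18.96  41.62   0.25] t 18.725
```

>>> apply_moves(moves=[[[0,0,0],6.6],[[-2.1,4.6,0],0],[[-2.1,4.6,0],0],[[-2.1,4.6,0],0],[[-2.1,4.6,0],0],[[-2.1,4.6,0],0],[[-2.1,4.6,0],0],[[-2.1,4.6,0],0],[[-2.1,4.6,0],0],[[-2.1,4.6,0],0]])

```text
time: 19.98
ee_pos: [629.1, -180.0, 154.3]
orientation: [-180.0, -0.0, 49.4]
contact_force: [0.5, -0.4, 1.6]
opening: 86.8
finger_force: 0.0
```

>>> apply_moves(moves=[[[0,0,0],0],[[0,0,0],0],[[0,0,0],0],[[0,0,0],0]])

```text
time: 20.48
ee_pos: [628.6, -177.5, 154.7]
orientation: [-180.0, -0.0, 49.5]
contact_force: [-0.1, -0.4, 0.7]
opening: 87.2
finger_force: 0.0
```

```bash
python3 - <<'E'
from h import *
c,cn,rc=wm(627,-182,45,save='w7.png')
E
```

```text
tcp [ 628.5 -177.8  154.7] yaw 49.5 t 20.525 tcp px [325. 261.]
wrist seed [326. 207.] box [ 294  170   62   68 3916] rect@45 [ 627.8 -179.6] [61.7 53.5] 49.2 enclosing circle [ 626.8 -180.8]
```

View pics/w7.png

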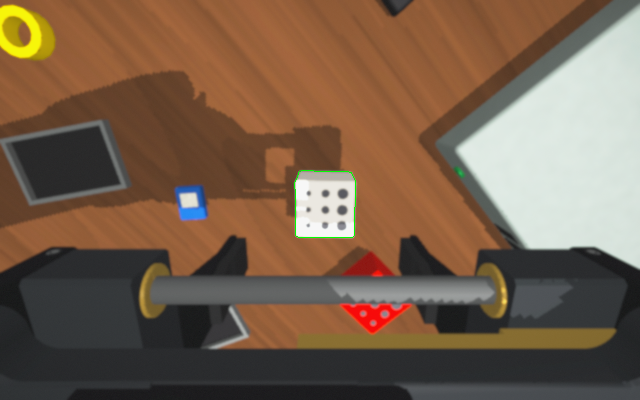

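```bash
python3 - <<'E'
from h import *
import pickle
D=pickle.load(open('d0.pkl','rb'))
print(tri(D['top'],(357,119),D['scene'],(228,222)),tri(D['top'],(443,117),D['scene'],(175,184)))
c=cam('wrist'); p=onz(c,325.5,209.5,45); print(p); go(*p[:2],90,49.2)
E
```

```text
(array([ 744.81257481, -212.70300563,   29.7492492 ]), np.float64(2.639707096547728)) (array([ 747.54248749, -466.23381576,   37.64186554]), np.float64(1.0481462934233678))
[ 625.38787272 -183.79099041   45.        ]
turn first (tool deg) 0.2 then shift cm [-0.64  0.14  6.47] t 20.575
```

The block's top is at columns 296–354, rows 180–237, square to the jaws. The red look-alike at (375,290) is outside the finger path, and the grey box is about 35 mm tall with x > 740, so it's clear too.

>>> apply_moves(moves=[[[-0.6,0.1,2],0],[[0,0,3],0],[[0,0,3],0],[[0,0,2.5],0],[[0,0,1.8],0],[[0,0,0.9],0],[[0,0,0],0],[[0,0,0],0]])

```text
time: 21.58
ee_pos: [625.9, -184.2, 23.4]
orientation: [179.9, -0.0, 49.4]
contact_force: [0.7, -0.4, 0.6]
opening: 87.0
finger_force: 0.0
```

>>> apply_moves(moves=[[[0,0,0],0],[[0,0,0],0],[[0,0,0],0],[[0,0,0],0],[[0,0,0],0],[[0,0,0],0]], grip=1)

```text
time: 22.32
ee_pos: [625.3, -184.0, 22.5]
orientation: [-180.0, -0.0, 49.4]
contact_force: [0.1, 0.2, 0.6]
opening: 51.8
finger_force: 24.9
```

```bash
python3 -c "
from h import *
a=np.radians(72)
go(430-70*np.cos(a),-205-70*np.sin(a),152,72); go(430,-205,150,49.5)"
```

```text
turn first (tool deg) -22.6 then shift cm [-15.03 -17.93 -12.95] t 22.325
turn first (tool deg) -0.1 then shift cm [-14.28 -13.49 -12.75] t 22.325
```

>>> apply_moves(moves=[[[0,0,-1],0],[[0,0,-3],0],[[0,0,-4],0],[[0,0,-4],-7.5],[[0,0,-1],-7.5],[[0,0,0],-7.6],[[-3.7,-4.4,0],0],[[-3.7,-4.4,0],0],[[-3.7,-4.4,0],0],[[-3.7,-4.4,0],0]])

```text
time: 23.58
ee_pos: [410.3, -271.1, 152.9]
orientation: [180.0, -0.0, 72.0]
contact_force: [0.7, -1.0, -0.8]
opening: 51.7
finger_force: 24.9
```

>>> apply_moves(moves=[[[0,0,0],0],[[0,0,0],0],[[0,0,0],0],[[0,0,0],0]])

```text
time: 24.08
ee_pos: [412.8, -269.9, 152.4]
orientation: [-180.0, 0.0, 72.1]
contact_force: [-0.2, 0.1, -0.5]
opening: 52.1
finger_force: 24.9
```

```bash
python3 - <<'E'
from h import *
c,cn,rc=wm(430,-205,3,white=False,save='w8.png',vmin=110,smax=110)
E
```

```text
tcp [ 412.6 -270.   152.3] yaw 72.0 t 24.125 tcp px [324. 261.]
wrist seed [320. 122.] box [ 282   86   73   73 5138] rect@3 [ 427.9 -205.5] [65.6 67. ] 72.0 enclosing circle [ 427.7 -205.7]
```

View pics/w8.png

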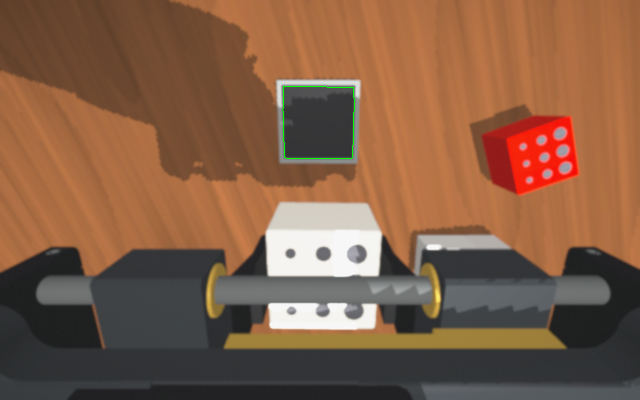

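The square tray's floor is at (318,122), 66 × 67 mm at 72°, and the held block is at (323,266).

```bash
python3 -c "
from h import *
go(428,-205.5,30,72)"
```

```text
turn first (tool deg) 0.0 then shift cm [ 6.61 -0.53 12.23] t 24.125
```

>>> apply_moves(moves=[[[3,-0.2,1],0],[[2.6,-0.3,2.5],0],[[1,0,3],0],[[0,0,3],0],[[0,0,1.5],0],[[0,0,0.8],0],[[0,0,0.4],0],[[0,0,0],0],[[0,0,0],0]])

```text
time: 25.25
ee_pos: [428.3, -206.1, 31.1]
orientation: [179.9, -0.0, 72.0]
contact_force: [-0.9, -0.4, -1.1]
opening: 51.9
finger_force: 24.9
```

```bash
python3 -c "
from h import *
go(428,-205.5,25.5,72)"
```

```text
turn first (tool deg) -0.0 then shift cm [ 0.05 -0.04  0.56] t 25.25
```

>>> apply_moves(moves=[[[0,0,0.2],0],[[0,0,0.15],0],[[0,0,0.15],0],[[0,0,0.1],0],[[0,0,0],0],[[0,0,0],0]])

```text
time: 26.0
ee_pos: [427.8, -206.0, 25.3]
orientation: [-180.0, -0.0, 72.0]
contact_force: [-6.3, 2.5, 16.5]
opening: 51.8
finger_force: 24.9
```

>>> apply_moves(moves=[[[0,0,0],0],[[0,0,0],0],[[0,0,0],0],[[0,0,0],0],[[0,0,0],0],[[0,0,-2],0],[[0,0,-3],0],[[0,0,-4],0],[[0,0,-4],0],[[0,0,0],0]], grip=0)

```text
time: 27.25
ee_pos: [429.5, -206.6, 157.2]
orientation: [179.7, -0.1, 72.0]
contact_force: [-0.1, -0.1, 0.1]
opening: 86.9
finger_force: 0.0
```

>>> apply_moves(moves=[[[0,0,0],-10],[[0,0,0],-10],[[0,0,0],-10],[[0,0,0],-10],[[0,0,0],-10],[[0,0,0],-10],[[0,0,0],-10],[[0,0,0],-10],[[0,0,0],-9],[[0,0,0],0]])

```text
time: 28.5
ee_pos: [427.4, -205.9, 153.6]
orientation: [-180.0, -0.1, 160.9]
contact_force: [0.0, 0.5, 0.4]
opening: 87.3
finger_force: 0.0
```

```bash
python3 -c "
from h import *
print(status.observe()['q']); go(527,-380,152,161)"
```

```text
[ -8.07331041   3.09013903  29.39725048 112.98435417  -1.67231452
  64.4048042   92.93245084]
turn first (tool deg) -0.1 then shift cm [-15.09 -13.22   0.16] t 28.5
```

>>> apply_moves(moves=[[[-3.5,-3.1,0],0],[[-3.5,-3.1,0],0],[[-3.5,-3.1,0],0],[[-3,-2.6,0],0],[[-1.6,-1.3,0],0],[[0,0,0],0],[[0,0,0],0],[[0,0,0],0],[[0,0,0],0]])

```text
time: 29.62
ee_pos: [527.6, -379.3, 154.7]
orientation: [180.0, 0.0, 161.0]
contact_force: [0.6, -0.5, -0.9]
opening: 86.8
finger_force: 0.0
```

```bash
python3 - <<'E'
from h import *
c,cn,rc=wm(527,-380,38,save='w9.png')
cv2.imwrite('pics/w9.png',cv2.imread('pics/w9.png')[100:340,150:490])
E
```

```text
tcp [ 527.6 -379.5  154.7] yaw 161.0 t 29.675 tcp px [323. 263.]
wrist seed [322. 201.] box [ 295  146   54  100 5107] rect@38 [ 523.8 -380. ] [48.7 92. ] 72.3 enclosing circle [ 524.1 -380.7]
```

View pics/w9.png

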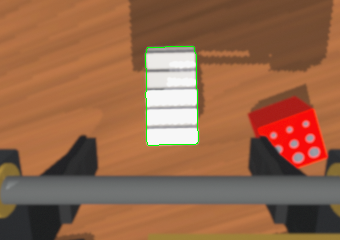

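The wedge is at full-image columns 296–348, rows 146–245. Treads are about 19 px apart with the high end nearest the gripper, and the red block is well to the right. I'll fix its ends at their own heights.

```bash
python3 - <<'E'
from h import *
c=cam('wrist'); a=onz(c,322,245,50);b=onz(c,321.5,151,26);d=onz(c,322,197.5,38);e=onz(c,321.5,146,0)
print(a,b,d,e,np.linalg.norm((a-b)[:2]),(a+b)/2)
m=c['img'][130:250,322].astype(int).sum(1)//3; print(m)
go(*((a+b)/2)[:2],20,161)
E
```

```text
[ 562.70375725 -392.49736616   50.        ] [ 486.09520482 -366.50005542   26.        ] [ 524.01659323 -379.12867124   38.        ] [ 484.643961  -366.1062366    0.       ] 80.89950847903656 [ 524.39948103 -379.49871079   38.        ]
[ 82  82  83  82  82  81  79  79  78  77  77  75  76  75  78  88 116 147
 163 157 138 134 170 213 229 233 233 234 234 234 234 238 245 247 247 247
 241 225 198 168 155 175 211 227 230 231 231 234 243 247 247 247 247 247
 247 239 217 186 173 204 243 247 247 247 247 247 247 247 247 247 247 247
 247 247 242 220 188 171 188 236 247 247 247 247 247 247 247 247 247 247
 247 247 246 239 218 189 166 168 215 245 247 247 247 247 247 247 247 247
 247 247 247 247 247 246 213 146 121 120 121 122]
turn first (tool deg) -0.0 then shift cm [ 0.31 -0.1  13.47] t 29.725
```

>>> apply_moves(moves=[[[0.3,-0.1,2],0],[[0,0,3],0],[[0,0,3],0],[[0,0,2.5],0],[[0,0,1.8],0],[[0,0,1],0],[[0,0,0],0],[[0,0,0],0]])

```text
time: 30.72
ee_pos: [524.9, -380.4, 22.4]
orientation: [-180.0, 0.1, 161.0]
contact_force: [-0.6, -0.8, -0.1]
opening: 87.3
finger_force: 0.0
```

>>> apply_moves(moves=[[[0,0,0],0],[[0,0,0],0],[[0,0,0],0],[[0,0,0],0],[[0,0,0],0],[[0,0,0],0],[[0,0,0],0]], grip=1, force=30)

```text
time: 31.6
ee_pos: [524.4, -380.0, 21.5]
orientation: [180.0, 0.0, 161.0]
contact_force: [-0.1, -0.3, -0.0]
opening: 43.9
finger_force: 29.8
```

```bash
python3 -c "
from h import *
a=np.radians(149.4)
go(458-80*np.cos(a),6-80*np.sin(a),152,149.4)"
```

```text
turn first (tool deg) 11.6 then shift cm [ 17.36  29.84 -13.05] t 31.6
```

>>> apply_moves(moves=[[[0,0,-1],0],[[0,0,-3],0],[[0,0,-4],5.8],[[0,0,-4],5.8],[[1,2,-1],0],[[2.8,4.8,0],0],[[2.8,4.8,0],0],[[2.8,4.8,0],0],[[2.8,4.8,0],0],[[2.8,4.8,0],0]])

```text
time: 32.85
ee_pos: [527.4, -78.1, 152.1]
orientation: [180.0, 0.0, 149.4]
contact_force: [0.6, -0.1, -2.3]
opening: 44.0
finger_force: 29.8
```

>>> apply_moves(moves=[[[2.3,3.8,0],0],[[0,0,0],0],[[0,0,0],0],[[0,0,0],0],[[0,0,0],0]])

```text
time: 33.48
ee_pos: [527.2, -36.5, 151.5]
orientation: [-180.0, -0.0, 149.3]
contact_force: [-0.1, -0.3, -2.8]
opening: 43.8
finger_force: 29.8
```

```bash
python3 - <<'E'
from h import *
c,cn,rc=wm(458,6,3,white=False,save='w10.png',vmin=110,smax=110)
E
```

```text
tcp [527.3 -36.3 151.5] yaw 149.3 t 33.525 tcp px [324. 263.]
wrist seed [324. 107.] box [ 292   49   66  109 6893] rect@3 [456.6   6.3] [59.1 95. ] 59.5 enclosing circle [456.6   6.5]
```

View pics/w10.png

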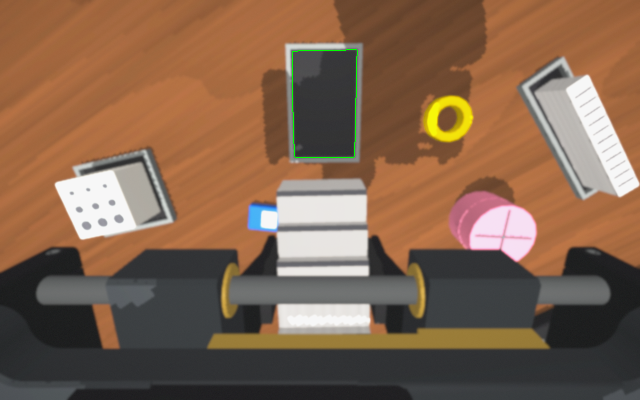

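The wedge tray's floor is outlined at (324,104), 95 × 59 mm. The held wedge is below it, and the block (115,195) and bar (580,130) stand in their trays.

```bash
python3 -c "
from h import *
go(456.7,6.3,30,149.5)"
```

```text
turn first (tool deg) -0.2 then shift cm [ 8.24  0.09 12.15] t 33.525
```

>>> apply_moves(moves=[[[3.5,0,1],0],[[3.3,0.1,2.5],0],[[1.4,0,3],0],[[0,0,3],0],[[0,0,1.5],0],[[0,0,0.8],0],[[0,0,0.3],0],[[0,0,0],0],[[0,0,0],0]])

```text
time: 34.65
ee_pos: [457.7, 7.3, 31.1]
orientation: [180.0, 0.0, 149.4]
contact_force: [-0.1, -0.9, -3.2]
opening: 43.9
finger_force: 29.8
```

```bash
python3 -c "
from h import *
go(456.7,6.3,24.5,149.5)"
```

```text
turn first (tool deg) -0.1 then shift cm [ 0.04 -0.14  0.66] t 34.65
```

>>> apply_moves(moves=[[[0,-0.1,0.2],0],[[0,0,0.15],0],[[0,0,0.15],0],[[0,0,0.15],0],[[0,0,0],0],[[0,0,0],0]])

```text
time: 35.4
ee_pos: [456.7, 6.4, 24.3]
orientation: [180.0, -0.0, 149.4]
contact_force: [-3.5, -0.6, 5.4]
opening: 44.0
finger_force: 29.8
```

>>> apply_moves(moves=[[[0,0,0],0],[[0,0,0],0],[[0,0,0],0],[[0,0,0],0],[[0,0,0],0],[[0,0,-2],0],[[0,0,-3],0],[[0,0,-4],0],[[0,0,-4],0],[[0,0,-4],0]], grip=0)

```text
time: 36.65
ee_pos: [456.5, 6.3, 195.4]
orientation: [180.0, 0.0, 149.4]
contact_force: [-0.4, 0.3, -0.5]
opening: 86.8
finger_force: 0.0
```

>>> apply_moves(moves=[[[0,0,-4],0],[[0,0,-4],0],[[0,0,-3],0],[[-3,0,0],0],[[0,0,0],0],[[0,0,0],0],[[0,0,0],0]])

```text
time: 37.52
ee_pos: [482.1, -8.5, 303.8]
orientation: [180.0, -0.0, 149.4]
contact_force: [-0.3, -0.3, -0.4]
opening: 87.4
finger_force: 0.0
```

```bash
python3 - <<'E'
from h import *
w=cam('wrist')['img']; s=cam('scene')['img']
cv2.imwrite('pics/f.png',np.vstack([cv2.resize(s[130:330,180:520],(680,400)),w[40:240][:, :640][:, :].copy() if 0 else cv2.resize(w[0:240],(680,200))]))
o=status.observe(); print(o['time'],o['ee_pos'])
E
```

```text
37.625 [482.23008838  -8.62310474 303.95269967]
```

View pics/f.png

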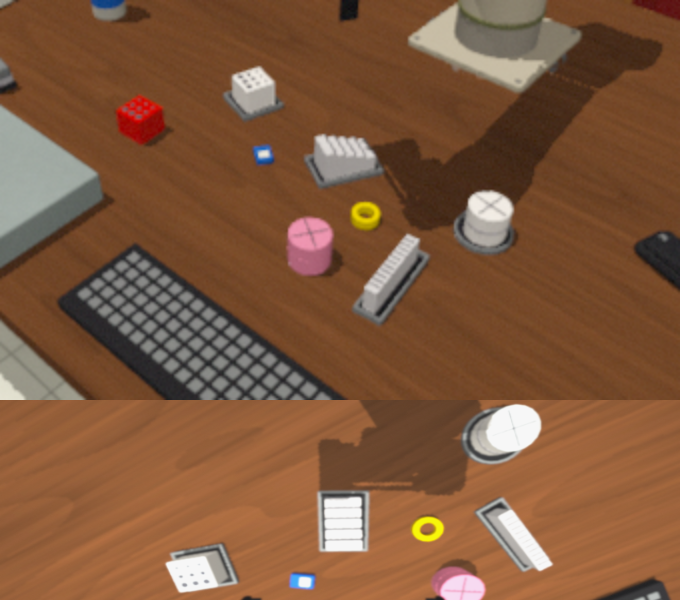

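All four pieces stand upright in their trays: block top left, wedge centre, drum right, bar below. I'll do one numeric check and then hand in.

```bash
python3 - <<'E'
from h import *
for x,y,z in((437.5,234,53),(428,-205.5,48),(456.6,6.3,41),(597,191.5,43)): wm(x,y,z,vmin=185,smax=60)
E
```

```text
tcp [482.3  -8.7 304. ] yaw 149.4 t 37.675 tcp px [323. 263.]
wrist seed [483.  35.] box [ 445    5   64   60 2682] rect@53 [438.9 228.8] [59.7 71.8] 28.0 enclosing circle [436.1 226.4]
tcp [482.4  -8.7 304. ] yaw 149.4 t 37.725 tcp px [323. 263.]
wrist seed [180. 210.] box [ 156  182   66   49 1667] rect@48 [ 425.6 -191.4] [79.1 67.1] 71.7 enclosing circle [ 430.5 -193. ]
tcp [482.4  -8.8 304. ] yaw 149.4 t 37.775 tcp px [323. 263.]
wrist seed [323. 148.] box [ 299  112   48   70 2840] rect@41 [455.6   6.2] [61.  90.5] 59.6 enclosing circle [455.1   6.6]
tcp [482.5  -8.9 304. ] yaw 149.4 t 37.825 tcp px [323. 263.]
wrist seed [495. 168.] box [ 468  130   51   74 1353] rect@43 [596.9 190.1] [112.8  22.3] 6.5 enclosing circle [596.6 191.9]
```

```bash
python3 -c "
from h import *
print(r.sign_off())"
```

```text
the job is handed in; nothing more can be done
None
```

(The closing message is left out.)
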